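Release the ratchet stop of a seed display tray and push it back

ROBOT

A 6-joint arm with a two-finger parallel gripper is mounted at the origin on the work surface. World frame = base frame: x ahead of the robot, y to its left, z up, the work surface at z = 0. Lengths are in m, angles in rad, forces in N, time in s.
With the tool pointing down it reaches from about 0.375 to 0.9 m from the base axis. Payload 3.1 kg.
Tool frame: the origin (TCP) lies on the mounting face of the last link; the fingertips stand env.nose_length ahead of it and the grasp point (between the pads) lies 164 mm ahead of it (env.nose_length is the distance from the TCP to the fingertips, in m); z points along the fingers, x is the direction in which the jaws open and shut, and the axes are right-handed (so a half turn about z gives the same grasp; the last joint's range is limited). The gripper opens to 87 mm and grips with 3 to 60 N. Pads are 19 mm wide; open, the fingers measure 117 mm over their backs; the gripper's body (75 mm by 190 mm) begins 51 mm behind the grasp point.
Start: joints at [0.955, 0.527, 1.433, -0, 1.181, -0.178], TCP at [0.265, 0.566, 0.405] pointing down, gripper open.
Joint ranges: [-3.08, 3.08], [-0.75, 2.2], [0.22, 2.44], [-1.43, 4.57], [0, 2.65], [-2.85, 2.85]. Speed limits (rad/s): [2.79, 2.79, 3.14, 3.14, 3.14, 3.14].

INTERFACE

Orientations are given as a unit quaternion [x, y, z, w].
In Python, from workcell import env gives the robot as it stands.
- The arm moves only by the tool servo_tool, never from a script. Its argument "plan" is one flat list of numbers, 7 for each row, row after row: the turn, a rotation vector about the tool's x, y, z in rad, then the shift along the tool's x, y, z in cm, then the opening, from -1 (shut) to 1 (fully open), so that 0 is half open. In form: [rx, ry, rz, x, y, z, gripper, rx, ry, rz, x, y, z, gripper, ...]. A call has exactly 10 rows; each row is the pose to reach, as a shift and turn from the pose measured when the call began, along the tool's axes at that moment; what a row does not reach only later rows make up. A row lasts 1/10 s, in which the tool goes at most 50 mm and 8.59 degrees, less where a joint would pass 70% of its speed; a pose out of reach is approached as far as the arm can. A call with a gripper value outside its range is refused whole. The fingers move at their own pace and stop on an object; "squeeze" is the grip in N (left out, the last holds). Time passes only in rows, so rows that repeat a pose let the fingers close, or fill a call up. It gives the time, the measured TCP pose, the force and the opening at its end, in the units of the state.
- env.observe(): the state, without advancing time (a new reading comes with each control period).
- env.grab_frame(name): name is "scene" or "top" or "wrist"; returns the picture (400x640x3 uint8, red, green, blue); there is no depth.
- env.calibration(name): a dict with "camera_matrix" (3x3 intrinsics, pixels), "xyz" and "rotation" of the camera in the world. Camera axes: x right, y down, z forward; pixel columns grow to the right and rows downward; lengths in m; the calibration is good to about 2 mm. A picture is of the moment at which its call begins: read the wrist's pose just before it. calibration takes no time and is no camera call; for the wrist camera it gives the pose at the moment of the call.
- env.close_job(): hands the job in, once; it reports no verdict.
The state is a dict: "time_s": time; "joint_pos": joint angles; "joint_velocities": joint speeds; "effort": joint torques, N m; "ee_pos": TCP position; "tcp_rot": TCP orientation; "contact_force": force on the tool from outside, world axes, zero at the start; "wrist_torque": the same for the moment, N m; "grip_width": finger opening in m.
Only numpy, scipy, OpenCV 4.12 (cv2) and the standard library are available. Lean on these libraries where they do the work, as an engineer would, in place of code of your own. Each camera call takes 0.05 s, during which the arm holds its last target. There are 200 camera calls.

TASK

Make room for a refill in the seed display tray: with the fingertips press down the thumb lever of the ratchet stop and, while it is down, push the stop back along its bar, away from the cartons, all the way until it meets the end block. Then let go so that the lever springs up and the ratchet locks again. Leave the cartons, the pot and the jar standing where they are, neither moved nor lifted.

Things in the scene. Friction and masses are not known exactly. Their poses are not given: they have to be found in the camera images.
- tray: plywood tray fixed to the counter. Origin on the counter under the bar's centre line; x along the bar, the way the stop is pushed back; y across the carton lane; z up. Board 12 mm thick, x -135 to 255, y -35 to 130 mm; outer fence 30 mm high, front board 85 mm high at x -130. Steel bar 20 mm wide at y 0, teeth (8 mm pitch) up to z 50; bar mounts at x -68 (top z 52) and 232 to 252 (top z 58).
- stop (a joint): travel of the stop along the bar in m: 0 at the carton end, 0.18 when it meets the end block (fully back); 0.01 to 0.08 at the start. 2 to 4 N slide it slowly while the lever is down; with the lever up the ratchet bars the way back but lets it move towards the cartons.
- catch (a joint): angle of the thumb lever in rad: 0 to 0.12 when up (its tooth rests in or on the ratchet teeth), clear of the teeth above 0.13, 0.22 fully down at its stop. A spring returns it; about 6 N on the middle of the pad hold it fully down.
- thumb_pad (a point): middle of the top of the lever's black ribbed thumb pad, 40 x 40 mm, 72 to 77 mm above the counter when up. It lies over the bar on the carton side (tray -x) of the upright plate and is open on its other three sides. Up, it rises 14 degrees away from the plate; fully down it is level, its middle 68 mm above the counter. Hinge line 42 mm from here in tray +x, along tray y.
- plate_face (a point): point on the stop's upright aluminium plate, on its face towards the pad, over the bar, 95 mm above the counter, 20 mm from the pad's middle in tray +x: push the stop here. Over the bar the plate is 50 mm wide, 74 to 115 mm above the counter; it goes on across the lane to tray y 118. It moves with the stop; axes as the tray's.
- bar_end (a point): top of the bar at the face of the end block, in the tray's axes; the stop's carriage meets this block when the plate face is 62 mm short of this point.
- carton_a: standing seed carton, 30 x 70 x 95 mm high, in the lane against the front end board; origin at the centre of its underside. Leave alone.
- carton_b: a second such carton, between the first and the stop. Leave alone.
- pot: terracotta flower pot, 84 mm wide, 75 mm high, on the counter beside the tray; origin at the centre of its underside. Leave alone.
- jar: amber glass jar, 64 mm wide, 85 mm high, on the counter behind the end of the tray; origin at the centre of its underside. Leave alone.

How it is judged:
On the way, in this order (a step that is already met when the one before it is completed fails the run):
1. the thumb lever is pressed down by the fingers, clear of the teeth (value of joint catch above 0.13 rad and contact force between the fingers and tray above 0.5 N), for 0.1 s.
2. the stop is fully back at the end block (value of joint stop above 0.176 m), for 0.1 s.
At the end, for the whole second after the job is handed in: the stop is within 5 mm of the end block and at rest, the thumb lever is up again (under 0.11 rad), and cartons, pot and jar stand upright within 15 mm of where they were (value of joint stop above 0.175 m and value of joint catch below 0.11 rad and velocity of joint stop between -0.005 and 0.005 m/s and distance of each of carton_a, carton_b, pot, jar from where it was at the start of the episode below 0.015 m and angle between each of carton_a, carton_b, pot, jar's own z axis and vertical below 0.15 rad); the robot touches nothing.
It fails at once if a carton, the pot or the jar is moved, lifted or tipped (distance of any of carton_a, carton_b, pot, jar from where it was at the start of the episode above 0.02 m or angle between any of carton_a, carton_b, pot, jar's own z axis and vertical above 0.3 rad).
It also fails if it takes over 38 s, if anything falls off the work surface, if the arm or the gripper's body presses on something with over 40 N, if the wrist force passes 120 N, or if a joint passes its speed limit or range.

## Working session

There is one attempt and no reset: what is moved stays moved. The work goes in short steps, Python scripts to look and compute and a tool call to move; the robot and the scene stay as the last step left them, time stands still between calls to the robot, and variables do not carry over. Pictures are saved under pics/ and viewed, about 8 in all and at most 12, crops included, and the job is handed in when it is done.

Besides the shell and the picture viewer there is one more tool, called after ">>>" by a JSON object that holds its "api" and its "payload". servo_tool: Moves the arm, as the interface text tells. Its arguments: {"type":"object","properties":{"plan":{"type":"array"},"squeeze":{"type":"number"}},"required":["plan"]}

```bash
mkdir -p pics; ls; python3 - <<'E'
from workcell import env
import cv2,numpy as np
np.set_printoptions(precision=4,suppress=True)
s=env.observe()
for k,v in s.items(): print(k,np.round(v,4))
print(env.nose_length)
for n in("scene","top"):
    c=env.calibration(n);print(n,c)
    cv2.imwrite(f"pics/{n}0.png",env.grab_frame(n)[:,:,::-1])
E
```

```text
pics
time_s 0.0
joint_pos [ 0.9545  0.5285  1.4339  0.      1.1814 -0.1785]
joint_velocities [ 0.0004  0.0008  0.0011  0.0006  0.0011 -0.0001]
effort [  0.0006 -44.0043 -17.6592   0.0634   0.058   -0.0002]
ee_pos [0.2647 0.5658 0.4038]
tcp_rot [ 0.8438  0.5367 -0.001   0.0004]
contact_force [ 1.1988 -0.0351  0.1049]
wrist_torque [ 0.0268  0.0076 -0.0028]
grip_width 0.0872
0.1822
scene {'camera_matrix': array([[433.4301,   0.    , 320.8069],
       [  0.    , 433.4301, 196.776 ],
       [  0.    ,   0.    ,   1.    ]]), 'xyz': array([0.9   , 0.4507, 0.9549]), 'rotation': array([ 0.2535,  0.9278, -0.2623, -0.0781])}
top {'camera_matrix': array([[378.1211,   0.    , 316.9102],
       [  0.    , 378.1211, 203.4154],
       [  0.    ,   0.    ,   1.    ]]), 'xyz': array([ 0.4855, -0.0074,  0.8035]), 'rotation': array([-0.7026,  0.7085, -0.037 ,  0.0547])}
```

View pics/scene0.png

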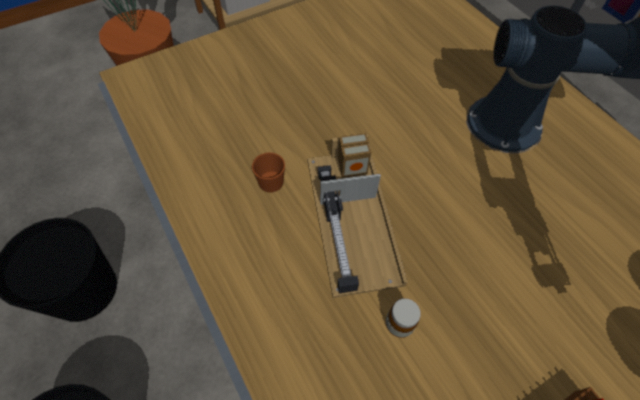

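View pics/top0.png

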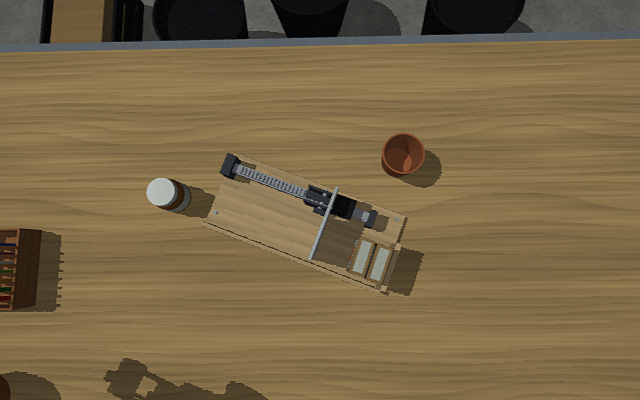

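The top view shows the tray centred at about (310,220). The end block is at (230,165), the plate runs from (337,188) to (312,258), the pad is at about (343,206), the cartons are at (370,260), the pot at (403,153) and the jar at (165,193). I'll enlarge it.

```bash
cat > h.py <<'E'
from workcell import env
import cv2,numpy as np
from scipy.spatial.transform import Rotation as R
np.set_printoptions(precision=4,suppress=True)
def ray(c,u,v):
    K=np.array(c["camera_matrix"]);r=R.from_quat(c["rotation"]).as_matrix()
    return np.array(c["xyz"]),r@np.linalg.solve(K,[u,v,1.])
def atz(c,u,v,z):
    o,d=ray(c,u,v);return o+d*(z-o[2])/d[2]
def proj(c,P):
    K=np.array(c["camera_matrix"]);r=R.from_quat(c["rotation"]).as_matrix()
    p=(np.atleast_2d(P)-c["xyz"])@r@K.T;return p[:,:2]/p[:,2:]
E
python3 - <<'E'
from h import *
i=cv2.imread("pics/top0.png")[145:300,205:415]
cv2.imwrite("pics/topc.png",cv2.resize(i,None,fx=3.8,fy=3.8,interpolation=cv2.INTER_CUBIC))
c=env.calibration("top")
print(atz(c,230,165,.058),atz(c,372,218,.052),atz(c,343,206,.075),atz(c,403,153,.075),atz(c,165,193,.085))
E
```

```text
[0.6633 0.1867 0.058 ] [ 0.5534 -0.0982  0.052 ] [ 0.5751 -0.04    0.075 ] [ 0.679  -0.1595  0.075 ] [0.6028 0.3055 0.085 ]
```

View pics/topc.png

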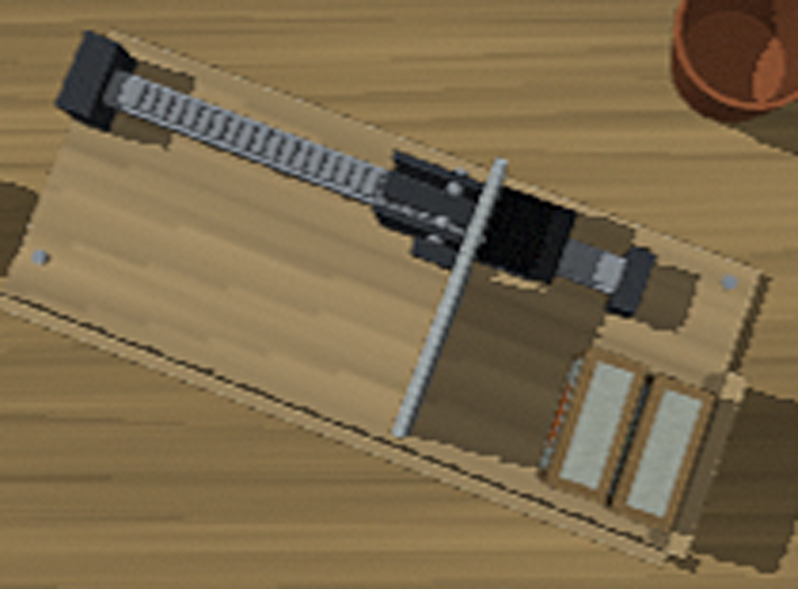

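The crop shows, in crop pixels, the plate top from (500,163) to (403,430), the bar line from (120,90) to (610,272), the board corner at (768,272) and the pad at about (530,230). Next I fit the tray pose and overlay it in both views.

```bash
cat > fit.py <<'E'
from h import *
from scipy.optimize import least_squares
c=env.calibration("top"); f=lambda u,v:((u+.5)/3.8-.5+205,(v+.5)/3.8-.5+145)
T=lambda p,q:np.column_stack([p[0]+np.cos(p[2])*q[:,0]-np.sin(p[2])*q[:,1],p[1]+np.sin(p[2])*q[:,0]+np.cos(p[2])*q[:,1],q[:,2]])
pts=lambda s:np.array([[-.135,-.035,.012],[.232,0,.050],[s-.007,-.025,.115],[s-.007,.118,.115],[-.064,0,.050]])
uv=np.array([f(768,272),f(122,88),f(500,163),f(403,432),f(608,272)])
r=least_squares(lambda p:(proj(c,T(p,pts(p[3])))-uv).ravel(),[.6,0,1.9,.04])
p=r.x;print("tray x y yaw stop",p,"resid\n",r.fun.reshape(-1,2))
E
python3 - <<'E'
from fit import *
s=p[3]
box=lambda x0,x1,y0,y1,z:[[x0,y0,z],[x1,y0,z],[x1,y1,z],[x0,y1,z]]
shapes=[box(-.135,.255,-.035,.13,.012),box(.232,.252,-.02,.02,.058),box(-.068,.232,-.01,.01,.05),box(s-.05,s-.01,-.02,.02,.074),[[s-.01,-.025,.074],[s-.01,.025,.074],[s-.01,.118,.115],[s-.01,-.025,.115]]]
out=[]
for n,(a,b,w,h,k) in dict(top=(200,135,220,170,3.5),scene=(230,120,200,230,2.5)).items():
    i=cv2.resize(cv2.imread(f"pics/{n}0.png")[b:b+h,a:a+w],None,fx=k,fy=k,interpolation=cv2.INTER_CUBIC)
    cc=env.calibration(n)
    for q in shapes:
        u=((proj(cc,T(p,np.array(q)))-[a,b]+.5)*k-.5)
        cv2.polylines(i,[np.int32(u.round())],True,(0,255,0) if n=="top" else (255,255,0),1)
    cv2.imwrite(f"pics/ov_{n}.png",i)
P=T(p,np.array([[s-.03,0,.075],[s-.01,0,.095],[.232,0,.05]]));print(P)
E
```

```text
tray x y yaw stop [ 0.5777 -0.034   1.1985  0.0228] resid
 [[-1.4741 -0.5099]
 [-3.5361 -1.3521]
 [ 1.136  -1.1025]
 [-1.2028  1.2603]
 [ 4.9079  1.3864]]
[[ 0.5751 -0.0407  0.075 ]
 [ 0.5823 -0.0221  0.095 ]
 [ 0.6621  0.1821  0.05  ]]
```

View pics/ov_top.png

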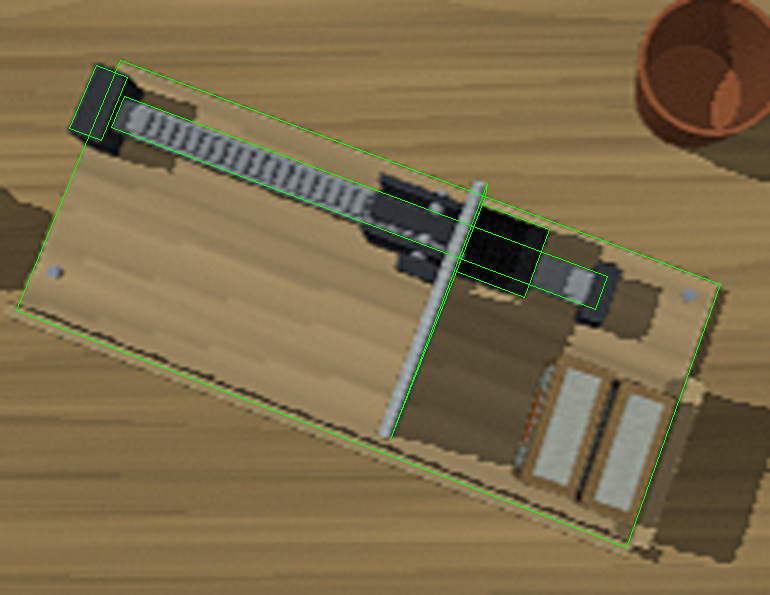

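View pics/ov_scene.png

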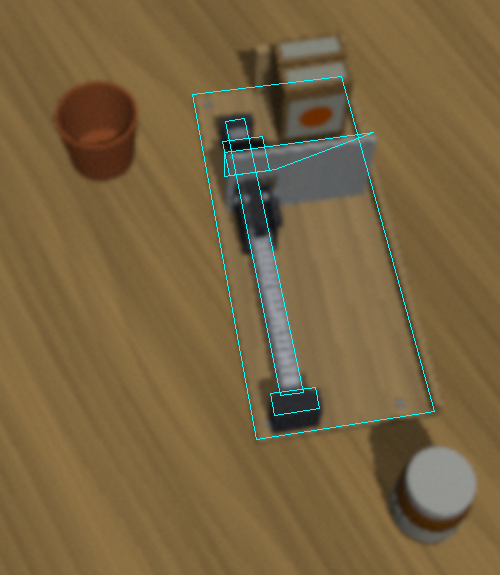

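```bash
cat > go.py <<'E'
from fit import *
def rel(d,tipz,yaw=None):
    """finger centre d m to the pad side of the initial plate face; returns turn(rad), shift(cm) in tool axes"""
    o=env.observe();A=R.from_quat(o["tcp_rot"])
    G=T(p,np.array([[p[3]-.010-d,0,tipz+env.nose_length]]))[0]
    x=[np.cos(p[2]-np.pi/2),np.sin(p[2]-np.pi/2),0];z=[0,0,-1]
    B=R.from_matrix(np.column_stack([x,np.cross(z,x),z]))
    print("t",o["time_s"],"turn",(A.inv()*B).as_rotvec(),"shift cm",A.inv().apply(G-o["ee_pos"])*100,"F",o["contact_force"],"tray-frame unit x in tool",A.inv().apply([np.cos(p[2]),np.sin(p[2]),0]))
E
python3 -c "
from go import *
rel(.016,.14)"
```

```text
tray x y yaw stop [ 0.5777 -0.034   1.1985  0.0228] resid
 [[-1.4741 -0.5099]
 [-3.5361 -1.3521]
 [ 1.136  -1.1025]
 [-1.2028  1.2603]
 [ 4.9079  1.3864]]
t 0.1 turn [0.0012 0.0017 1.5054] shift cm [-41.3649  53.7936   8.2298] F [-0.0446  0.2859  0.2042] tray-frame unit x in tool [ 0.9979 -0.0654 -0.0019]
```

>>> {"api": "servo_tool", "payload": {"plan": [0,0,0.05,-1.5,2,0,-1,0,0,0.15,-4,5,0,-1,0,0,0.25,-7,9,0,-1,0,0,0.35,-10,13,0,-1,0,0,0.45,-13,17,0,-1,0,0,0.55,-16,21,0,-1,0,0,0.65,-19,25,0,-1,0,0,0.75,-22,29,0,-1,0,0,0.85,-25,33,0,-1,0,0,0.9,-26.5,35,0,-1], "squeeze": 30}}

```text
time_s: 1.1
ee_pos: [0.471, 0.1743, 0.4042]
tcp_rot: [0.994, 0.113, -0.0, 0.001]
contact_force: [0.3, 0.0, -0.0]
grip_width: 0.0149
```

```bash
python3 -c "
from go import *
rel(.016,.14)"|tail -1
```

```text
t 1.1 turn [0.0025 0.0001 0.5993] shift cm [ 5.5354 22.9387  8.2447] F [ 0.2865  0.0051 -0.0146] tray-frame unit x in tool [ 0.564  -0.8258 -0.0024]
```

>>> {"api": "servo_tool", "payload": {"plan": [0,0,0.1,0.8,3.5,0,-1,0,0,0.2,1.7,7,0,-1,0,0,0.3,2.6,11,0,-1,0,0,0.4,3.5,15,0.5,-1,0,0,0.5,4.4,19,2,-1,0,0,0.58,5.1,21.5,4,-1,0,0,0.599,5.5,22.9,6.5,-1,0,0,0.599,5.5,22.9,8.2,-1,0,0,0.599,5.5,22.9,8.2,-1,0,0,0.599,5.5,22.9,8.2,-1]}}

```text
time_s: 2.1
ee_pos: [0.5759, -0.0365, 0.3223]
tcp_rot: [0.983, -0.185, -0.001, 0.001]
contact_force: [-1.0, 0.4, 0.3]
grip_width: 0.0003
```

```bash
python3 -c "
from go import *
rel(.016,.08)
for n in ('wrist','top','scene'): cv2.imwrite('pics/%s1.png'%n,env.grab_frame(n)[:,:,::-1])
i=cv2.imread('pics/scene1.png')[130:250,270:430]
w=cv2.imread('pics/wrist1.png')
cv2.imwrite('pics/m1.png',np.vstack([cv2.resize(w,(560,350)),cv2.resize(i,(333,250),interpolation=cv2.INTER_CUBIC)[:, :] if 0 else np.pad(cv2.resize(i,(333,250),interpolation=cv2.INTER_CUBIC),((0,0),(0,227),(0,0)))]))
"|tail -1
```

```text
t 2.1 turn [0.0025 0.0009 0.0004] shift cm [0.0784 0.0038 6.0142] F [-1.0464  0.3776  0.3014] tray-frame unit x in tool [ 0.0004 -1.     -0.0025]
```

View pics/m1.png

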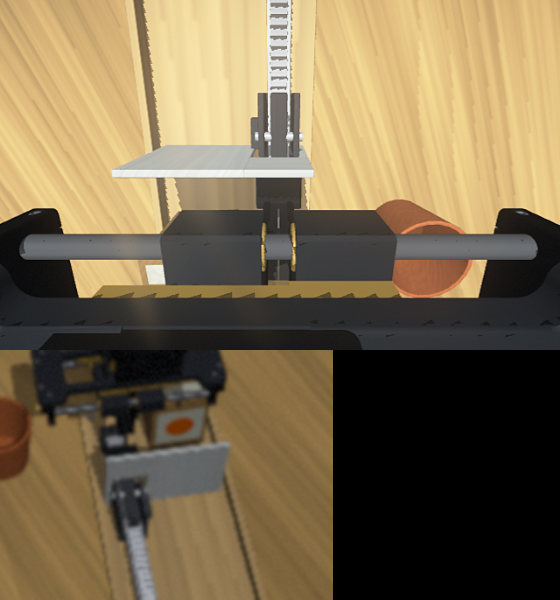

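The wrist view shows the shut fingers centred on the bar line (u about 279) and just to the pad side of the plate. The plate's edges are horizontal, so the yaw is right. The plate's top edge on the pad side is at about v=177 of 350, and I'll check that against the calibration.

```bash
python3 -c "
from go import *
w=env.calibration('wrist')
for u,v in((113,177),(313,177),(113,170),(279,60)):
    g=atz(w,u/.875,v/.875,.115 if v>100 else .05)[:2]-p[:2]
    print(u,v,R.from_euler('z',-p[2]).apply([*g,0])[:2], 'model face',p[3]-.01)
"|tail -4
```

```text
113 177 [0.0162 0.117 ] model face 0.012769469431353783
313 177 [ 0.0163 -0.0258] model face 0.012769469431353783
113 170 [0.0214 0.1161] model face 0.012769469431353783
279 60 [ 0.101  -0.0016] model face 0.012769469431353783
```

The plate is 3 mm further off than the fit put it, which leaves clearance. I descend onto the pad, down to a tip height of about 71 mm.

>>> {"api": "servo_tool", "payload": {"plan": [0,0,0,0.1,0,1,-1,0,0,0,0.1,0,2.5,-1,0,0,0,0.1,0,4,-1,0,0,0,0.1,0,5.2,-1,0,0,0,0.1,0,6,-1,0,0,0,0.1,0,6.3,-1,0,0,0,0.1,0,6.6,-1,0,0,0,0.1,0,6.8,-1,0,0,0,0.1,0,6.9,-1,0,0,0,0.1,0,6.9,-1]}}

```text
time_s: 3.25
ee_pos: [0.5775, -0.0369, 0.2554]
tcp_rot: [0.983, -0.185, 0.002, 0.001]
contact_force: [-0.9, 0.4, 2.8]
grip_width: 0.0005
```

>>> {"api": "servo_tool", "payload": {"plan": [0,0,0,0,0,0.2,-1,0,0,0,0,0,0.3,-1,0,0,0,0,0,0.4,-1,0,0,0,0,0,0.5,-1,0,0,0,0,0,0.6,-1,0,0,0,0,0,0.65,-1,0,0,0,0,0,0.7,-1,0,0,0,0,0,0.7,-1,0,0,0,0,0,0.7,-1,0,0,0,0,0,0.7,-1]}}

```text
time_s: 4.25
ee_pos: [0.5775, -0.037, 0.2498]
tcp_rot: [0.983, -0.184, 0.002, 0.001]
contact_force: [-3.3, -1.0, 12.6]
grip_width: 0.0007
```

Fully down: the tip is at 67.6 mm with 12.6 N. I keep pressing and push along tray +x, which is tool -y.

>>> {"api": "servo_tool", "payload": {"plan": [0,0,0,0,-0.2,0.15,-1,0,0,0,0,-0.5,0.15,-1,0,0,0,0,-0.8,0.15,-1,0,0,0,0,-1.1,0.15,-1,0,0,0,0,-1.4,0.15,-1,0,0,0,0,-1.8,0.15,-1,0,0,0,0,-2.2,0.15,-1,0,0,0,0,-2.6,0.15,-1,0,0,0,0,-3.0,0.15,-1,0,0,0,0,-3.4,0.15,-1]}}

```text
time_s: 5.25
ee_pos: [0.5899, -0.0052, 0.2498]
tcp_rot: [0.983, -0.184, 0.002, 0.002]
contact_force: [-3.8, -0.6, 14.9]
grip_width: 0.0004
```

```bash
python3 -c "
from go import *
rel(.016,.0676)
cv2.imwrite('pics/w2.png',env.grab_frame('wrist')[:,:,::-1])"|tail -1
```

```text
t 5.25 turn [ 0.0024 -0.0047  0.0015] shift cm [-0.0913  3.4507  0.0034] F [-3.8347 -0.5713 14.9214] tray-frame unit x in tool [ 0.0015 -1.     -0.0024]
```

View pics/w2.png

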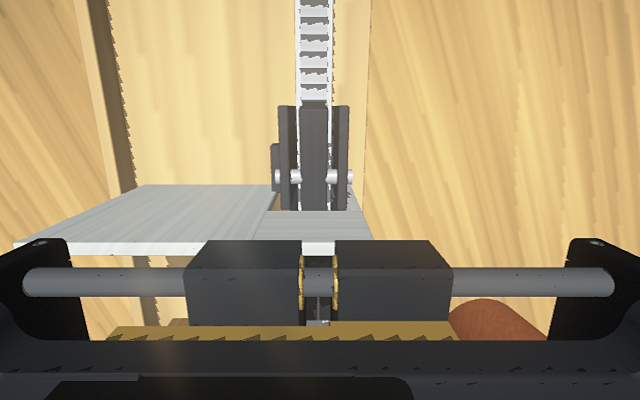

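The view shows the plate just ahead of the fingers, with its top edge at about v=250 at left. The carriage hinge is at (320,178).

```bash
python3 -c "
from go import *
w=env.calibration('wrist')
for u,v in((20,251),(270,253)):
    g=atz(w,u,v,.115)[:2]-p[:2]
    print(R.from_euler('z',-p[2]).apply([*g,0])[:2])
print('finger',R.from_euler('z',-p[2]).apply([*(np.array(env.observe()['ee_pos'])[:2]-p[:2]),0]))
"|tail -3
```

```text
[0.053 0.116]
[0.0521 0.0169]
finger [ 0.0318 -0.0008  0.    ]
```

Friction on the pad is carrying the stop: it has moved about 36 mm with the lever down, and about 118 mm remain. I continue.

>>> {"api": "servo_tool", "payload": {"plan": [0,0,0,0,-0.6,0.15,-1,0,0,0,0,-1.1,0.15,-1,0,0,0,0,-1.6,0.15,-1,0,0,0,0,-2.1,0.15,-1,0,0,0,0,-2.6,0.15,-1,0,0,0,0,-3.1,0.15,-1,0,0,0,0,-3.6,0.15,-1,0,0,0,0,-4.1,0.15,-1,0,0,0,0,-4.6,0.15,-1,0,0,0,0,-5.1,0.15,-1]}}

```text
time_s: 6.3
ee_pos: [0.6086, 0.0431, 0.2498]
tcp_rot: [0.983, -0.184, 0.003, 0.001]
contact_force: [-3.2, -1.1, 13.2]
grip_width: 0.0006
```

>>> {"api": "servo_tool", "payload": {"plan": [0,0,0,0,-0.6,0.15,-1,0,0,0,0,-1.1,0.15,-1,0,0,0,0,-1.6,0.15,-1,0,0,0,0,-2.1,0.15,-1,0,0,0,0,-2.6,0.15,-1,0,0,0,0,-3.1,0.15,-1,0,0,0,0,-3.6,0.15,-1,0,0,0,0,-4.1,0.15,-1,0,0,0,0,-4.6,0.15,-1,0,0,0,0,-5.1,0.15,-1]}}

```text
time_s: 7.3
ee_pos: [0.6271, 0.0909, 0.2498]
tcp_rot: [0.983, -0.184, 0.003, 0.001]
contact_force: [-3.4, -1.6, 12.5]
grip_width: 0.0002
```

```bash
python3 -c "
from go import *
rel(.016,.0676)
print('finger',R.from_euler('z',-p[2]).apply([*(np.array(env.observe()['ee_pos'])[:2]-p[:2]),0]), R.from_euler('z',-p[2]).apply(env.observe()['contact_force']))
"|tail -2
```

```text
t 7.3 turn [ 0.0017 -0.006   0.0019] shift cm [-0.0898 13.7559  0.0235] F [-3.3876 -1.6442 12.4874] tray-frame unit x in tool [ 0.0019 -1.     -0.0017]
finger [ 0.1343 -0.0006  0.    ] [-2.7639  2.5573 12.4874]
```

>>> {"api": "servo_tool", "payload": {"plan": [0,0,0,0,-0.4,0.15,-1,0,0,0,0,-0.7,0.15,-1,0,0,0,0,-1.0,0.15,-1,0,0,0,0,-1.2,0.15,-1,0,0,0,0,-1.4,0.15,-1,0,0,0,0,-1.6,0.15,-1,0,0,0,0,-1.8,0.15,-1,0,0,0,0,-1.9,0.15,-1,0,0,0,0,-2.0,0.15,-1,0,0,0,0,-2.1,0.15,-1]}}

```text
time_s: 8.3
ee_pos: [0.6344, 0.1094, 0.2498]
tcp_rot: [0.983, -0.183, 0.002, 0.003]
contact_force: [-5.5, -8.1, 13.2]
grip_width: 0.0003
```

```bash
python3 -c "
from go import *
print('finger',R.from_euler('z',-p[2]).apply([*(np.array(env.observe()['ee_pos'])[:2]-p[:2]),0]), R.from_euler('z',-p[2]).apply(env.observe()['contact_force']))
cv2.imwrite('pics/w3.png',env.grab_frame('wrist')[:,:,::-1])"|tail -1
```

```text
finger [ 0.1542 -0.0006  0.    ] [-9.547   2.1439 13.2056]
```

View pics/w3.png

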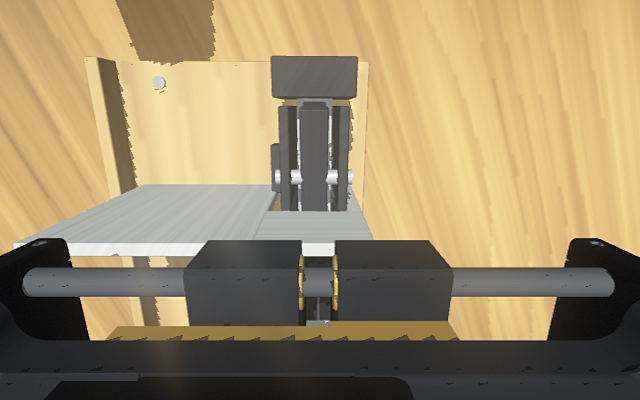

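The carriage now reaches the end block (block face at v≈98, carriage end at v≈103), and the push force has risen to 9.5 N. I push a little more to confirm the stop is seated.

>>> {"api": "servo_tool", "payload": {"plan": [0,0,0,0,-0.1,0.15,-1,0,0,0,0,-0.2,0.15,-1,0,0,0,0,-0.2,0.15,-1,0,0,0,0,-0.25,0.15,-1,0,0,0,0,-0.25,0.15,-1,0,0,0,0,-0.3,0.15,-1,0,0,0,0,-0.3,0.15,-1,0,0,0,0,-0.3,0.15,-1,0,0,0,0,-0.3,0.15,-1,0,0,0,0,-0.3,0.15,-1]}}

```text
time_s: 9.35
ee_pos: [0.6349, 0.1102, 0.2498]
tcp_rot: [0.983, -0.183, 0.001, 0.006]
contact_force: [-5.7, -8.8, 13.5]
grip_width: 0.0004
```

```bash
python3 -c "
from go import *
print('finger',R.from_euler('z',-p[2]).apply([*(np.array(env.observe()['ee_pos'])[:2]-p[:2]),0]), R.from_euler('z',-p[2]).apply(env.observe()['contact_force']))
w=env.grab_frame('wrist')[:,:,::-1]; v=cv2.imread('pics/w3.png')
print('moved px',cv2.phaseCorrelate(v[180:250,20:180].mean(2),w[180:250,20:180].mean(2)),cv2.phaseCorrelate(v[50:100,260:370].mean(2),w[50:100,260:370].mean(2)))
cv2.imwrite('pics/w4.png',cv2.resize(w[40:260,230:400],None,fx=2.7,fy=2.7,interpolation=cv2.INTER_CUBIC))"|tail -2
```

```text
finger [ 0.1551 -0.0008  0.    ] [-10.2995   2.0676  13.5435]
moved px ((-0.08259156300053405, -0.03245367303234303), 0.9699520603196793) ((0.10318045639072437, 0.030083892364253018), 0.942459958774901)
```

View pics/w4.png

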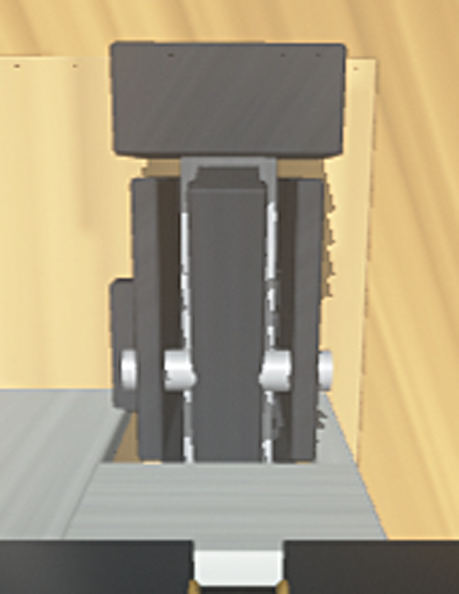

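```bash
python3 -c "
from go import *
w=env.calibration('wrist')
f=lambda u,v,z:R.from_euler('z',-p[2]).apply([*(atz(w,u,v,z)[:2]-p[:2]),0])[:2]
print('cam',w['xyz'],R.from_euler('z',-p[2]).apply(np.array(w['xyz'])-[*p[:2],0]))
print('block',f(315,97.4,.058),f(315,56,.058)); print('carriage',[f(315,106,z) for z in(.03,.04,.05,.06,.07)]); print('plate',f(20,251,.115),f(20,251-5,.115))
print('board corner',f(368,62,.012))
"|tail -5
```

```text
cam [0.6631 0.181  0.2297] [ 0.2313 -0.0013  0.2297]
block [ 0.2344 -0.0006] [ 0.2541 -0.0005]
carriage [array([ 0.2299, -0.0005]), array([ 0.23  , -0.0005]), array([ 0.2301, -0.0006]), array([ 0.2301, -0.0006]), array([ 0.2302, -0.0007])]
plate [0.1748 0.1159] [0.1769 0.1153]
board corner [ 0.2569 -0.0341]
```

The face-to-block distance reads 59.6 mm, against 62 mm when seated, so the stop is back within measuring error. The force agrees. A small gap shows beside the carriage cheeks, so I push a bit harder once more.

>>> {"api": "servo_tool", "payload": {"plan": [0,0,0,0,-0.3,0.15,-1,0,0,0,0,-0.4,0.15,-1,0,0,0,0,-0.5,0.15,-1,0,0,0,0,-0.6,0.15,-1,0,0,0,0,-0.6,0.15,-1,0,0,0,0,-0.6,0.15,-1,0,0,0,0,-0.6,0.15,-1,0,0,0,0,-0.6,0.15,-1,0,0,0,0,-0.6,0.15,-1,0,0,0,0,-0.6,0.15,-1]}}

```text
time_s: 10.4
ee_pos: [0.6369, 0.114, 0.2497]
tcp_rot: [0.983, -0.182, 0.001, 0.008]
contact_force: [-4.3, -7.2, 12.8]
grip_width: 0.0006
```

```bash
python3 -c "
from go import *
print('finger',R.from_euler('z',-p[2]).apply([*(np.array(env.observe()['ee_pos'])[:2]-p[:2]),0]), R.from_euler('z',-p[2]).apply(env.observe()['contact_force']),env.observe()['tcp_rot'])
w=env.grab_frame('wrist')[:,:,::-1]; v=cv2.imread('pics/w3.png')
for b in((180,260,10,180),(45,102,260,370),(140,215,265,360)):
    q=cv2.matchTemplate(w[b[0]-8:b[1]+8,max(b[2]-8,0):b[3]+8],v[b[0]:b[1],b[2]:b[3]],cv2.TM_CCOEFF_NORMED);print(cv2.minMaxLoc(q)[1::2])
"|tail -4
```

```text
finger [ 0.1594 -0.0014  0.    ] [-8.2648  1.3922 12.778 ] [ 0.9833 -0.182   0.0013  0.0079]
(0.8750575184822083, (8, 8))
(0.9735962748527527, (7, 15))
(0.9730141162872314, (7, 14))
```

Block and carriage shifted together in the view (7 and 6 px) while the finger slid 4 mm on the pad, so the stop is hard against the block. Now I lift straight up.

>>> {"api": "servo_tool", "payload": {"plan": [0,0,0,0,-0.15,0,-1,0,0,0,0,-0.15,-0.2,-1,0,0,0,0,-0.1,-0.5,-1,0,0,0,0,-0.1,-0.9,-1,0,0,0,0,0,-1.6,-1,0,0,0,0,0,-3,-1,0,0,0,0,0,-5,-1,0,0,0,0,0,-7.5,-1,0,0,0,0,0,-10,-1,0,0,0,0,0,-12,-1]}}

```text
time_s: 11.45
ee_pos: [0.6371, 0.1163, 0.3719]
tcp_rot: [0.983, -0.182, 0.002, 0.007]
contact_force: [-0.7, -0.2, -0.7]
grip_width: 0.0001
```

>>> {"api": "servo_tool", "payload": {"plan": [0,0,0,0,2,-1,-1,0,0,0,0,5,-2,-1,0,0,0,0,9,-3,-1,0,0,0,0,13,-4,-1,0,0,0,0,17,-4,-1,0,0,0,0,20,-4,-1,0,0,0,0,22,-4,-1,0,0,0,0,22,-4,-1,0,0,0,0,22,-4,-1,0,0,0,0,22,-4,-1]}}

```text
time_s: 12.45
ee_pos: [0.5582, -0.088, 0.415]
tcp_rot: [0.983, -0.182, 0.002, 0.007]
contact_force: [-0.3, 0.2, -0.1]
grip_width: 0.0005
```

```bash
python3 -c "
from go import *
print(env.observe()['contact_force'],env.observe()['time_s'])
a=env.grab_frame('top')[:,:,::-1];b=env.grab_frame('scene')[:,:,::-1]
r=lambda i,k:cv2.resize(i,None,fx=k,fy=k,interpolation=cv2.INTER_CUBIC)
x=r(a[140:300,140:430],2.75);y=r(b[120:350,230:430],1.5)
cv2.imwrite('pics/topf.png',x);cv2.imwrite('pics/scf.png',y);cv2.imwrite('pics/scfull.png',b);cv2.imwrite('pics/topfull.png',a)"|tail -1
```

```text
[-0.3151  0.1757 -0.0855] 12.45
```

View pics/topf.png

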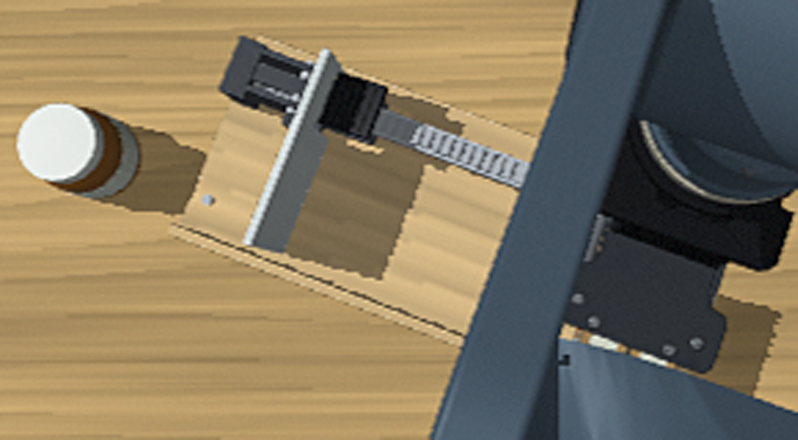

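View pics/scf.png

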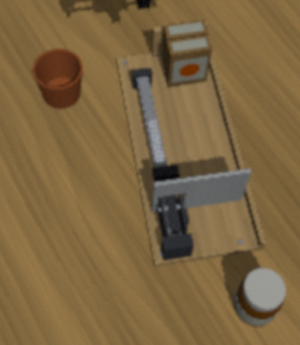

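The carriage sits against the end block and the arm is clear. The pot, cartons and jar are where they were. I make a numeric check before handing in.

```bash
python3 -c "
from go import *
for u,v in((330,50),(253,245)):
    g=atz(c,(u+.5)/2.75-.5+140,(v+.5)/2.75-.5+140,.115)[:2]-p[:2];print('plate face x,y',R.from_euler('z',-p[2]).apply([*g,0])[:2])
a,b=cv2.imread('pics/scene0.png'),cv2.imread('pics/scfull.png')
for n,(x,y,w,h) in dict(pot=(250,150,38,42),cartons=(338,133,34,36),jar=(384,296,38,40)).items():
    q=cv2.matchTemplate(b[y-6:y+h+6,x-6:x+w+6],a[y:y+h,x:x+w],cv2.TM_CCOEFF_NORMED);print(n,cv2.minMaxLoc(q)[1::2],'(6,6)=unmoved')
s=env.observe();print(s['contact_force'],s['joint_velocities'])
"|tail -7
```

```text
[ 4.9079  1.3864]]
plate face x,y [ 0.1708 -0.0245]
plate face x,y [0.169 0.117]
pot (0.9967889785766602, (6, 6)) (6,6)=unmoved
cartons (0.9987847805023193, (6, 6)) (6,6)=unmoved
jar (0.9994003772735596, (6, 6)) (6,6)=unmoved
[-0.7309 -0.3823 -0.6337] [ 0.0014  0.0018 -0.0004 -0.0005 -0.0001 -0.0022]
```

```bash
python3 -c "
from workcell import env
print(env.close_job())"
```

```text
the job is handed in; nothing more can be done
None
```

The stop is pushed all the way back to the end block, the lever is released, and the job is handed in. It took about 12.5 s of the allowed 38 s.

**What I did:** I located the tray from the top and wrist cameras. With the shut fingertips I pressed the thumb pad fully down, to a tip height of 67.6 mm with about 13 N. I slid the stop along the bar until the push force levelled off at 8–10 N, then lifted straight up.

**Last checks:**
- **Stop position:** the plate face measured 169–171 mm along the bar in the top view, and 170 mm is fully back. During a last, harder push the fingers slid on the pad while the carriage stayed against the block.
- **Cartons, pot and jar:** image matching against the first scene picture showed no shift at all.
- **Arm:** it stands clear of everything, with about 1 N residual reading at the wrist.

**Less certain:**
- **Gap at the block:** one wrist close-up showed about 4 mm between the carriage's side cheeks and the block. The plate position and the force both said the stop was seated, so I went with those.
- **Lever up:** I inferred this from the fingers being off the pad, not from measuring its angle.
- **Tray fit:** the first fit missed two of the bar points I had marked in the picture by 4–5 pixels, and the plate position from the wrist camera differed from it by about 3 mm.

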